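# Load the deadweight pressure tester

## Task

Load the deadweight tester: thread the large steel ring weight over the orange spindle and set it flat on the black platter first, let go of it, then thread the small steel ring weight on so that it lies flat on top of the large one. Lower each weight all the way down before letting go, do not drop it, and leave the brass ring weight where it lies.

Things in the scene. Friction and masses are not known exactly. Their poses are not given: they have to be found in the camera images.
- large_center (a point): centre (half-way up, on the axis of the hole) of the large steel ring weight: outside 62 mm, hole 30 mm, 24 mm thick, about 0.43 kg. It starts lying flat on the bench, loose, on the blue mat (a flat mat of no height). z is its axis; being round, it can be gripped across its outside in any direction
- small_center (a point): centre (half-way up, on the axis of the hole) of the small steel ring weight: outside 46 mm, hole 30 mm, 20 mm thick, about 0.15 kg. It starts lying flat on the blue mat, loose. z is its axis
- brass_ring_center (a point): centre of the yellow brass ring weight, of another set and not wanted: outside 56 mm, hole 30 mm, 22 mm thick, loose on the blue mat. The three rings start at least 110 mm apart, centre to centre, in any order of places
- spindle_foot (a point): where the axis of the fixed tester's upright orange spindle (10 mm thick, tip 60 mm above this point) meets the top of its black platter (84 mm across, 140 mm above the bench); z up. The rings pass over it with 10 mm to spare all round. Within 130 mm of it nothing but the spindle is higher than the platter; a black gauge 200 mm high stands about 200 mm off, to the right seen from the robot
There are look-alikes about, which are no part of the job. Leave any pink or purple look-alike of the part that bears small_center alone.

How it is judged:
On the way, in this order (a step that is already met when the one before it is completed fails the run):
1. the large steel weight lies flat on the platter, around the spindle, let go (horizontal distance between large_center and spindle_foot below 0.013 m and z of large_center in the frame of spindle_foot between 0.008 and 0.016 m and angle between large_center's own z axis and vertical below 0.15 rad and contact force between the fingers and large below 0.1 N and linear speed of large below 0.03 m/s), for 0.2 s.
2. then the small steel weight lies flat on the large one, around the spindle (horizontal distance between small_center and spindle_foot below 0.013 m and z of small_center in the frame of spindle_foot between 0.03 and 0.038 m and angle between small_center's own z axis and vertical below 0.15 rad), for 0.2 s.
At the end, for the whole second after the job is handed in: The large steel weight lies flat on the platter and the small steel weight flat on top of it (heights within 4 mm, tilt under 0.15 rad), both around the spindle (centres within 13 mm of its axis), released and at rest; the brass weight is where it lay (all of step 2 and horizontal distance between large_center and spindle_foot below 0.013 m and z of large_center in the frame of spindle_foot between 0.008 and 0.016 m and angle between large_center's own z axis and vertical below 0.15 rad and contact force between the fingers and large below 0.1 N and contact force between the fingers and small below 0.1 N and linear speed of each of large, small below 0.02 m/s); the robot touches nothing.
It fails at once if the brass weight is moved more than 30 mm (distance of brass_ring_center from where it was at the start of the episode above 0.03 m).
It fails at once if the large steel weight is dropped (falls free faster than 0.7 m/s, from more than about 25 mm) (contact force between the fingers and large below 0.1 N and linear speed of large above 0.7 m/s).
It fails at once if the small steel weight is dropped (falls free faster than 0.7 m/s, from more than about 25 mm) (contact force between the fingers and small below 0.1 N and linear speed of small above 0.7 m/s).
It also fails if it takes over 58 s, if anything falls off the work surface, if the arm or the gripper's body presses on something with over 40 N, if the wrist force passes 120 N, or if a joint passes its speed limit or range.

## Robot

A 6-joint arm with a two-finger parallel gripper is mounted at the origin on the work surface. World frame = base frame: x ahead of the robot, y to its left, z up, the work surface at z = 0. Lengths are in m, angles in rad, forces in N, time in s.
With the tool pointing down it reaches from about 0.25 to 0.725 m from the base axis. Payload 4 kg.
Tool frame: the origin (TCP) lies on the centre line of the jaws, within the pads' length; the fingertips stand 19 mm ahead of it and the grasp point (between the pads) is the TCP; z points along the fingers, y is the direction in which the jaws open and shut (so a half turn about z gives the same grasp; the last joint's range is limited). The gripper opens to 85 mm and grips with 20 to 120 N. Pads are 22 mm wide; open, the fingers measure 114 mm over their backs; the gripper's body (76 mm by 85 mm) begins 54 mm behind the grasp point. The pads swing forward as they close: fully open they stand 13 mm farther back than shut.
Start: joints at [-1.309, 0.241, 0.005, 1.335, 0, 1.571], TCP at [0.129, -0.483, 0.25] pointing down, gripper open.
Joint ranges: [-2.72, 2.72], [-1.05, 1.87], [-1.09, 1.28], [-1.99, 2.15], [-1.42, 1.44], [-3.14, 3.14]. Speed limits (rad/s): [2.79, 2.79, 3.14, 3.14, 3.14, 3.14].

## Interface

Orientations are given as a unit quaternion [x, y, z, w].
In Python, from workcell import bot gives the robot as it stands. The module is installed in compiled form; this text tells all that it offers.
- The arm moves only by the shell command python3 -m handwheel 'ROWS' [OPENING]. ROWS is JSON, a list of rows, each an object of numbers: "dx", "dy", "dz": the shift along the tool's x, y, z as a fraction of full scale; "ax", "ay", "az": the turn, a rotation vector about the tool's x, y, z as a fraction of full scale. In form: [{"dx": .., "dy": .., "dz": .., "ax": .., "ay": .., "az": ..}, ...]. A call has 1 to 12 rows; each row shifts and turns the commanded pose from where the row before left it, along the tool's axes as they then stand; what a row does not reach is not made up. Full scale, the value 1, is 2.5 cm for a shift and 0.15 rad for a turn. A row lasts 1/10 s, in which the tool goes at most 50 mm and 8.59 degrees, less where a joint would pass 70% of its speed; a pose out of reach is approached as far as the arm can. A call with a number of a shift or a turn outside -1 to 1 is refused whole. A call with a gripper value outside its range is refused whole. OPENING is the gripper's target within -1 to 1 (fully open at 1, half-way at 0, shut at -1), set as the call begins (- or left out, the last holds). The fingers move at their own pace and stop on an object; the grip force is fixed at half the most. Time passes only in rows, so rows that do not move let the fingers close. It gives the time, the measured TCP pose, the force and the opening at its end, in the units of the state.
- bot.get_obs(): the state, without advancing time (a new reading comes with each control period).
- bot.camera(name): name is "scene" or "top" or "wrist"; returns a dict with "img" (420x560x3 uint8, red, green, blue), "intrinsics" (3x3 intrinsics, pixels), "dist_coeffs" ([k1, k2, p1, p2, k3] as OpenCV has them; the pictures are not rectified), "eye" and "rotation" of the camera in the world. Camera axes: x right, y down, z forward; pixel columns grow to the right and rows downward; lengths in m; the calibration is good to about 2 mm. A picture is of the moment at which its call begins. There is no depth.
- bot.job_done(): hands the job in, once; it reports no verdict.
Trained networks look in a picture, given as the dict that the camera call returned (one of the last four; its "shot" number tells which), for a name from the list of things; names that differ only in an ending like _2 or _b are one class to them, and where a whole thing is asked for, a point or a joint stands for the part that bears it (a point fixed in the world has none). Each returns a list of dicts, best first, with "confidence" (0 to 1); they miss things now and then, are a little off and sometimes report something else, mostly with a low value. They report only what shows in the picture. A call takes as long as a camera call. They do not tell look-alikes from the thing itself.
- bot.trace(thing, picture): "region" (420x560 bool, what is visible of it) and "rect" ([centre column, centre row, width, height] in pixels, round what is visible of it).
The state is a dict: "clock": time; "joint_pos": joint angles; "joint_vel": joint speeds; "tau": joint torques, N m; "eef_pos": TCP position; "tool_rot": TCP orientation; "ft_force": force on the tool from outside, world axes, zero at the start; "ft_torque": the same for the moment, N m; "grip_width": finger opening in m.
Only numpy, scipy, OpenCV 4.12 (cv2) and the standard library are available. Lean on these libraries where they do the work, as an engineer would, in place of code of your own. Each camera call takes 0.05 s, during which the arm holds its last target.

## Working session

There is one attempt and no reset: what is moved stays moved. The work goes in short steps, Python scripts to look and compute and a shell command to move; the robot and the scene stay as the last step left them, time stands still between calls to the robot, and variables do not carry over. Pictures are saved under pics/ and viewed, and the job is handed in when it is done.

```bash
mkdir -p pics; cat > h.py <<'E'
import numpy as np, cv2
from workcell import bot
def ray(c,px):
    K=np.array(c["intrinsics"]);d=np.array(c["dist_coeffs"])
    u=cv2.undistortPoints(np.array([[px]],float),K,d)[0,0]
    v=np.array(c["rotation"])@np.array([u[0],u[1],1.]); return np.array(c["eye"]),v
def atz(c,px,z):
    e,v=ray(c,px); return e+v*(z-e[2])/v[2]
def proj(c,P):
    R=np.array(c["rotation"]);e=np.array(c["eye"])
    p,_=cv2.projectPoints(((np.atleast_2d(P)-e)@R),np.zeros(3),np.zeros(3),np.array(c["intrinsics"]),np.array(c["dist_coeffs"]))
    return p[:,0]
def save(c,n,crop=None,s=1):
    im=c["img"][:,:,::-1]
    if crop: im=im[crop[1]:crop[3],crop[0]:crop[2]]
    cv2.imwrite(n,cv2.resize(im,None,fx=s,fy=s,interpolation=cv2.INTER_CUBIC))
E
python3 - <<'E'
from h import *
o=bot.get_obs();print(o["clock"],o["eef_pos"],o["tool_rot"],o["grip_width"],o["ft_force"])
for n in("top","scene"):
    c=bot.camera(n);save(c,f"pics/{n}0.png",s=1.4);print(n,c["eye"],np.round(c["rotation"],2).tolist())
    for t in("large_center","small_center","brass_ring_center"):
        for r in bot.trace(t,c): print(t,round(r["confidence"],2),np.round(r["rect"],1),np.round(atz(c,r["rect"][:2],.011),3))
E
```

```text
0.0 [ 0.1292507  -0.48238256  0.24941836] [ 9.91445457e-01  1.30517465e-01 -1.34964738e-04 -1.03866108e-03] 0.0854984515284876 [ 0.88075217 -0.16524408 -0.43343262]
top [0.31371983 0.05542262 0.83003559] [0.72, -0.69, 0.08, -0.08]Traceback (most recent call last):
  File "<stdin>", line 6, in <module>
  File "h.py", line 8, in atz
    e,v=ray(c,px); return e+v*(z-e[2])/v[2]
        ~~~^^^^^^
  File "h.py", line 6, in ray
    v=np.array(c["rotation"])@np.array([u[0],u[1],1.]); return np.array(c["eye"]),v
      ~~~~~~~~~~~~~~~~~~~~~~~^~~~~~~~~~~~~~~~~~~~~~~~~
ValueError: matmul: Input operand 1 has a mismatch in its core dimension 0, with gufunc signature (n?,k),(k,m?)->(n?,m?) (size 3 is different from 4)
```

```bash
sed -i 's/np.array(c\["rotation"\])/Rm(c["rotation"])/; s/^from workcell/from scipy.spatial.transform import Rotation\ndef Rm(q): return Rotation.from_quat(q).as_matrix()\nfrom workcell/' h.py
python3 - <<'E'
from h import *
for n in("top","scene"):
    c=bot.camera(n);save(c,f"pics/{n}0.png",s=1.4);print(n,c["eye"],np.round(c["rotation"],2).tolist())
    for t in("large_center","small_center","brass_ring_center","spindle_foot"):
      try:
        for r in bot.trace(t,c): print(t,round(r["confidence"],2),np.round(r["rect"],1),np.round(atz(c,r["rect"][:2],.011),3))
      except Exception as e: print(t,e)
E
```

```text
top [0.31371983 0.05542262 0.83003559] [0.72, -0.69, 0.08, -0.08]
large_center 0.84 [122.7 186.4  30.5  27.1] [0.524 0.391 0.011]
small_center 0.56 [284.  222.8  17.6  23.3] [0.457 0.032 0.011]
small_center 0.53 [289.8 177.1  21.2  26.2] [0.56  0.023 0.011]
small_center 0.53 [244.  258.3  25.4  23.2] [0.377 0.114 0.011]
small_center 0.49 [322.9 195.5  18.2  22.6] [ 0.521 -0.051  0.011]
small_center 0.25 [210.7 200.6  26.2  25.1] [0.499 0.194 0.011]
brass_ring_center 0.88 [212.1 200.8  28.7  26.1] [0.499 0.191 0.011]
scene [ 1.11583576 -0.39446083  0.90235868] [0.83, 0.42, -0.17, -0.34]
large_center 0.78 [388.5 186.1  27.6  24. ] [0.524 0.39  0.011]
large_center 0.15 [139.3 335.2 226.4 169.5] [ 0.541 -0.304  0.011]
small_center 0.86 [241.8 268.   19.7  19.6] [ 0.522 -0.053  0.011]
small_center 0.82 [280.9 263.   21.9  22.6] [0.561 0.024 0.011]
small_center 0.65 [254.2 235.7  14.5  19.4] [0.461 0.021 0.011]
small_center 0.56 [270.1 200.8  15.6  18.4] [0.39  0.117 0.011]
brass_ring_center 0.63 [322.8 216.2  27.1  20.7] [0.506 0.188 0.011]
spindle_foot 0.87 [139.9 335.6 226.2 168. ] [ 0.542 -0.304  0.011]
spindle_foot 0.25 [386.5 186.3  27.   21.8] [0.521 0.385 0.011]
```

View pics/top0.png

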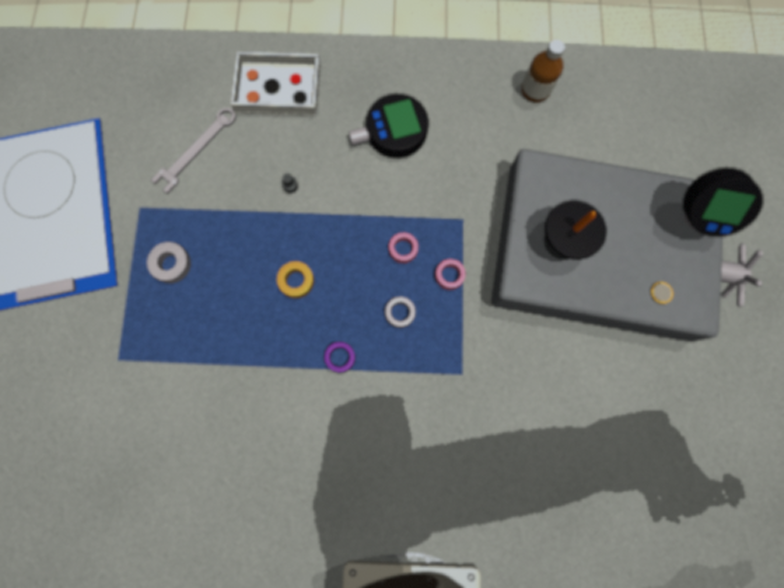

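View pics/scene0.png

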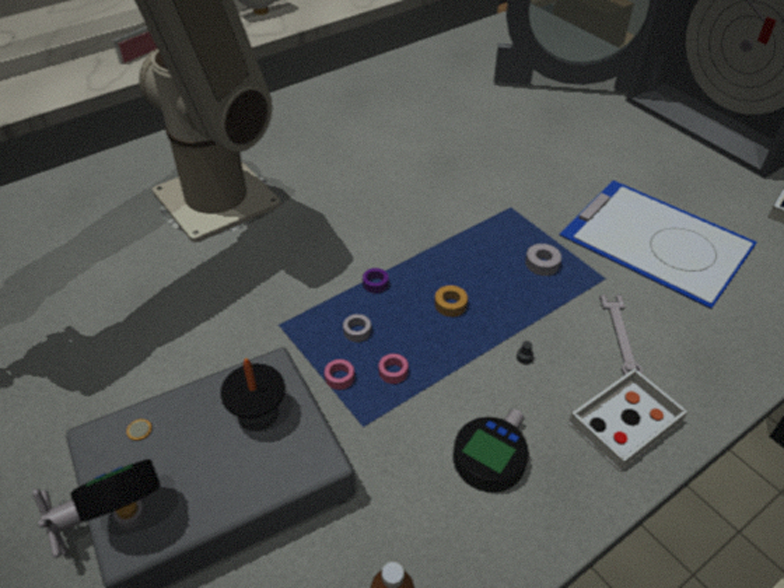

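```bash
python3 - <<'E'
from h import *
ims=[]
for n,crops in(("top",[(265,200,305,240),(100,165,145,210),(380,140,440,195)]),("scene",[(235,215,275,255),(365,165,410,210),(150,250,210,310)])):
    c=bot.camera(n); row=[]
    for q in crops:
        row.append(cv2.resize(c["img"][q[1]:q[3],q[0]:q[2],::-1],(260,260),interpolation=cv2.INTER_CUBIC))
    ims.append(np.hstack(row))
    for t in("small_center","large_center","spindle_foot"):
        for r in bot.trace(t,c):
            ys,xs=np.nonzero(r["region"]); print(n,t,round(r["confidence"],2),np.round(r["rect"],1),len(xs),c["img"][r["region"]].mean(0).round())
    h=c["img"].astype(int); m=(h[...,0]>110)&(h[...,0]-h[...,1]>60)&(h[...,0]-h[...,2]>80)
    k,l,s,ce=cv2.connectedComponentsWithStats(m.astype(np.uint8))
    for i in range(1,k): 
        if s[i,4]>15: print(n,"orange",s[i],ce[i].round(1))
cv2.imwrite("pics/crops.png",np.vstack(ims))
E
```

```text
top small_center 0.77 [285.9 221.8  21.5  24.4] 249 [150. 147. 152.]
top small_center 0.75 [242.6 255.6  23.7  24.6] 240 [104.  59. 132.]
top small_center 0.63 [290.  175.2  21.8  21.5] 237 [154. 104. 128.]
top small_center 0.49 [320.9 196.7  21.9  21.8] 253 [152. 106. 128.]
top large_center 0.85 [122.2 186.3  34.6  27.7] 656 [135. 132. 136.]
top spindle_foot 0.61 [447.8 177.2 197.8 140.9] 20321 [91. 93. 93.]
top orange [177  51   6   6  30] [179.7  53.2]
top orange [208  53   7   7  36] [210.8  55.8]
top orange [177  66   7   6  36] [180.1  68.6]
scene small_center 0.61 [242.6 269.4  20.5  21.4] 321 [105.  61.  77.]
scene small_center 0.6 [281.4 264.4  23.6  23. ] 283 [105.  60.  76.]
scene small_center 0.52 [253.2 233.8  18.9  20.5] 264 [86. 84. 89.]
scene small_center 0.5 [267.7 200.3  12.8  18.2] 253 [48. 29. 67.]
scene large_center 0.66 [387.9 185.9  26.9  24.5] 472 [90. 89. 93.]
scene spindle_foot 0.68 [137.2 334.1 225.1 169.6] 23523 [61. 63. 64.]
scene orange [448 281   8   6  42] [451.5 283.5]
scene orange [465 293   8   6  37] [468.7 295.4]
scene orange [439 309   9   7  52] [442.9 312. ]
```

View pics/crops.png

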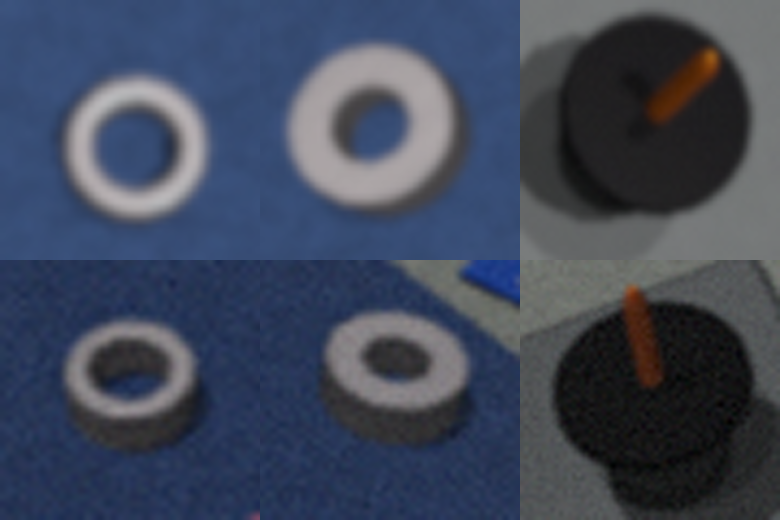

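```bash
python3 - <<'E'
from h import *
t=bot.camera("top");s=bot.camera("scene")
for nm,a,b,z in(("small",(285.9,222.6),(255.15,231.8),.02),("large",(119,186.8),(388.5,182.5),.024),("base",(411.4,164.5),(180.7,278.4),.14),("tip",(424.3,152.1),(176.1,256.9),.2)):
    print(nm,atz(t,a,z).round(4),atz(s,b,z).round(4))
E
```

```text
small [0.4559 0.0285 0.02  ] [0.4589 0.0253 0.02  ]
large [0.519  0.3936 0.024 ] [0.523 0.388 0.024]
base [ 0.5555 -0.2009  0.14  ] [ 0.5618 -0.2056  0.14  ]
tip [ 0.5582 -0.2022  0.2   ] [ 0.5599 -0.2047  0.2   ]
```

```bash
python3 -m handwheel '[{"az":0.87},{"az":0.87},{"dx":0.8,"dy":-1},{"dx":0.8,"dy":-1},{"dx":0.8,"dy":-1},{"dx":0.8,"dy":-1},{"dx":0.8,"dy":-1},{"dx":0.8,"dy":-1},{"dx":0.8,"dy":-1},{"dx":0.8,"dy":-1},{"dx":0.8,"dy":-1},{"dx":0.8,"dy":-1}]' 1
```

```text
invalid input
```

```bash
python3 -m handwheel '[{"dx":0,"dy":0,"dz":0,"ax":0,"ay":0,"az":0.87},{"dx":0,"dy":0,"dz":0,"ax":0,"ay":0,"az":0.87}]'
```

```text
clock: 1.3
eef_pos: [0.1294, -0.4829, 0.2503]
tool_rot: [1.0, -0.002, -0.0, -0.0]
ft_force: [0.1, -0.8, -0.0]
grip_width: 0.0855
```

```bash
python3 -m handwheel '[{"dx":0.8,"dy":-1,"dz":0,"ax":0,"ay":0,"az":0},{"dx":0.8,"dy":-1,"dz":0,"ax":0,"ay":0,"az":0},{"dx":0.8,"dy":-1,"dz":0,"ax":0,"ay":0,"az":0},{"dx":0.8,"dy":-1,"dz":0,"ax":0,"ay":0,"az":0},{"dx":0.8,"dy":-1,"dz":0,"ax":0,"ay":0,"az":0},{"dx":0.8,"dy":-1,"dz":0,"ax":0,"ay":0,"az":0},{"dx":0.8,"dy":-1,"dz":0,"ax":0,"ay":0,"az":0},{"dx":0.8,"dy":-1,"dz":0,"ax":0,"ay":0,"az":0},{"dx":0.8,"dy":-1,"dz":0,"ax":0,"ay":0,"az":0},{"dx":0.8,"dy":-1,"dz":0,"ax":0,"ay":0,"az":0},{"dx":0.8,"dy":-1,"dz":0,"ax":0,"ay":0,"az":0},{"dx":0.8,"dy":-1,"dz":0,"ax":0,"ay":0,"az":0}]'
```

```text
clock: 2.5
eef_pos: [0.3699, -0.1817, 0.2505]
tool_rot: [1.0, 0.0, 0.0, 0.0]
ft_force: [0.5, 0.0, -0.4]
grip_width: 0.0854
```

```bash
python3 -m handwheel '[{"dx":0.25,"dy":-1,"dz":0,"ax":0,"ay":0,"az":0},{"dx":0.25,"dy":-1,"dz":0,"ax":0,"ay":0,"az":0},{"dx":0.25,"dy":-1,"dz":0,"ax":0,"ay":0,"az":0},{"dx":0.25,"dy":-1,"dz":0,"ax":0,"ay":0,"az":0},{"dx":0.25,"dy":-1,"dz":0,"ax":0,"ay":0,"az":0},{"dx":0.25,"dy":-1,"dz":0,"ax":0,"ay":0,"az":0},{"dx":0.25,"dy":-1,"dz":0,"ax":0,"ay":0,"az":0},{"dx":0.25,"dy":-1,"dz":0,"ax":0,"ay":0,"az":0},{"dx":0.25,"dy":-1,"dz":0,"ax":0,"ay":0,"az":0},{"dx":0.25,"dy":-1,"dz":0,"ax":0,"ay":0,"az":0},{"dx":0.25,"dy":-1,"dz":0,"ax":0,"ay":0,"az":0},{"dx":0.25,"dy":-1,"dz":0,"ax":0,"ay":0,"az":0}]' && python3 -m handwheel '[{"dx":0.25,"dy":-1,"dz":0,"ax":0,"ay":0,"az":0},{"dx":0.25,"dy":-1,"dz":0,"ax":0,"ay":0,"az":0},{"dx":0.25,"dy":-1,"dz":0,"ax":0,"ay":0,"az":0},{"dx":0.25,"dy":-1,"dz":0,"ax":0,"ay":0,"az":0},{"dx":0.25,"dy":-1,"dz":0,"ax":0,"ay":0,"az":0},{"dx":0.25,"dy":-1,"dz":0,"ax":0,"ay":0,"az":0},{"dx":0.25,"dy":-1,"dz":0.5,"ax":0,"ay":0,"az":0},{"dx":0.25,"dy":-1,"dz":0.5,"ax":0,"ay":0,"az":0},{"dx":0.25,"dy":-1,"dz":0.5,"ax":0,"ay":0,"az":0},{"dx":0.25,"dy":-1,"dz":0.5,"ax":0,"ay":0,"az":0},{"dx":0.2,"dy":-0.8,"dz":0.5,"ax":0,"ay":0,"az":0},{"dx":0,"dy":0,"dz":0.5,"ax":0,"ay":0,"az":0}]'
python3 - <<'E'
from h import *
c=bot.camera("wrist");save(c,"pics/w1.png",s=1.2);o=bot.get_obs();print(o["eef_pos"],o["grip_width"],c["eye"],proj(c,[.521,.391,.024]))
for r in bot.trace("large_center",c): print(r["confidence"],r["rect"],atz(c,r["rect"][:2],.024))
E
```

```text
clock: 3.7
eef_pos: [0.4439, 0.0514, 0.2529]
tool_rot: [0.999, 0.041, -0.001, -0.027]
ft_force: [0.2, -0.2, 0.6]
grip_width: 0.0853
clock: 4.9
eef_pos: [0.49, 0.1932, 0.2062]
tool_rot: [0.986, 0.141, -0.012, -0.084]
ft_force: [0.6, 0.7, -0.2]
grip_width: 0.0853
[0.48852126 0.19239139 0.20377311] 0.0854528375461925 [0.56041744 0.19137679 0.32708558] [[136.57427261 111.23912062]]
```

View pics/w1.png

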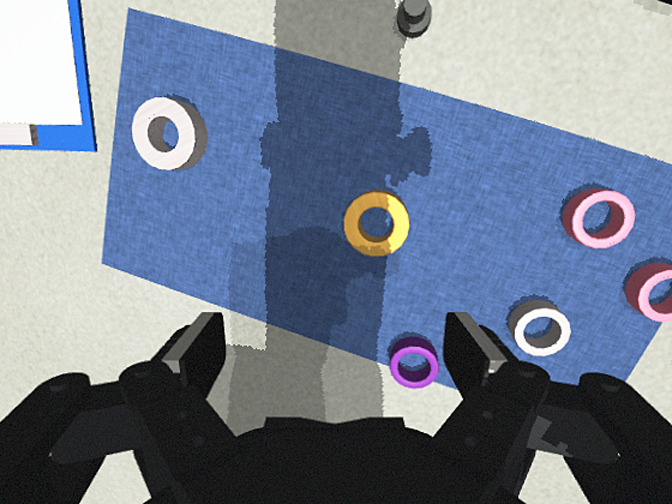

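```bash
python3 - <<'E'
from h import *
o=bot.get_obs();print(np.round(o["joint_pos"],3),o["clock"],o["eef_pos"],o["tool_rot"])
E
```

```text
[ 0.283  0.316 -0.025  1.236  0.17   3.141] 5.0 [0.48826959 0.19194108 0.20462578] [ 0.98641705  0.14066161 -0.01486805 -0.08351442]
```

```bash
cat > plan.py <<'E'
from h import *
import sys
def plan(tgt,psi=90):
    o=bot.get_obs();R=Rotation.from_quat(o["tool_rot"])
    p=np.radians(psi);T=Rotation.from_matrix(np.array([[np.cos(p),np.sin(p),0],[np.sin(p),-np.cos(p),0],[0,0,-1.]]))
    print("clock",o["clock"],"pos",np.round(o["eef_pos"],4),"grip",round(o["grip_width"],4),"F",np.round(o["ft_force"],1))
    print("turn units",np.round((R.inv()*T).as_rotvec()/.15,2),"shift units after turn",np.round(T.inv().apply(np.array(tgt)-o["eef_pos"])/.025,2))
if __name__=="__main__": plan([float(a) for a in sys.argv[1:4]],*[float(a) for a in sys.argv[4:]])
E
python3 plan.py .521 .391 .15
```

```text
clock 5.0 pos [0.4883 0.1919 0.2046] grip 0.0853 F [-1.9 -0.6  0.7]
turn units [-1.   -0.69 -8.56] shift units after turn [7.96 1.31 2.19]
```

```bash
python3 -m handwheel '[{"dx":0,"dy":0,"dz":0,"ax":-0.1,"ay":-0.07,"az":-0.86},{"dx":0,"dy":0,"dz":0,"ax":-0.1,"ay":-0.07,"az":-0.86},{"dx":0,"dy":0,"dz":0,"ax":-0.1,"ay":-0.07,"az":-0.86},{"dx":0,"dy":0,"dz":0,"ax":-0.1,"ay":-0.07,"az":-0.86},{"dx":0,"dy":0,"dz":0,"ax":-0.1,"ay":-0.07,"az":-0.86},{"dx":0,"dy":0,"dz":0,"ax":-0.1,"ay":-0.07,"az":-0.86},{"dx":0,"dy":0,"dz":0,"ax":-0.1,"ay":-0.07,"az":-0.86},{"dx":0,"dy":0,"dz":0,"ax":-0.1,"ay":-0.07,"az":-0.86},{"dx":0,"dy":0,"dz":0,"ax":-0.1,"ay":-0.07,"az":-0.86},{"dx":0,"dy":0,"dz":0,"ax":-0.1,"ay":-0.07,"az":-0.86}]'; python3 plan.py .521 .391 .15
```

```text
clock: 6.0
eef_pos: [0.4898, 0.1917, 0.2074]
tool_rot: [0.704, 0.711, 0.002, 0.002]
ft_force: [-0.2, -0.3, -0.8]
grip_width: 0.0854
clock 6.0 pos [0.4898 0.1917 0.2074] grip 0.0854 F [-0.2 -0.3 -0.8]
turn units [ 0.04 -0.    0.07] shift units after turn [7.97 1.25 2.3 ]
```

```bash
python3 -m handwheel '[{"dx":0.8,"dy":0.12,"dz":0.2,"ax":0,"ay":0,"az":0},{"dx":0.9,"dy":0.14,"dz":0.25,"ax":0,"ay":0,"az":0},{"dx":0.9,"dy":0.14,"dz":0.25,"ax":0,"ay":0,"az":0},{"dx":0.9,"dy":0.14,"dz":0.25,"ax":0,"ay":0,"az":0},{"dx":0.9,"dy":0.14,"dz":0.25,"ax":0,"ay":0,"az":0},{"dx":0.9,"dy":0.14,"dz":0.25,"ax":0,"ay":0,"az":0},{"dx":0.9,"dy":0.14,"dz":0.25,"ax":0,"ay":0,"az":0},{"dx":0.9,"dy":0.14,"dz":0.25,"ax":0,"ay":0,"az":0},{"dx":0.8,"dy":0.14,"dz":0.25,"ax":0,"ay":0,"az":0},{"dx":0,"dy":0,"dz":0,"ax":0.04,"ay":0,"az":0.07}]'
python3 - <<'E'
from h import *
c=bot.camera("wrist");save(c,"pics/w2.png",s=1.2);o=bot.get_obs();print(o["eef_pos"],o["grip_width"],c["eye"],proj(c,[.521,.391,.024]))
for r in bot.trace("large_center",c): print(r["confidence"],r["rect"],atz(c,r["rect"][:2],.024))
E
python3 plan.py .521 .391 .022
```

```text
clock: 7.0
eef_pos: [0.5194, 0.3915, 0.1511]
tool_rot: [0.708, 0.706, -0.001, -0.001]
ft_force: [-1.2, -0.8, -0.6]
grip_width: 0.0853
[0.51960313 0.39003177 0.15154967] 0.08538588430093448 [0.52000035 0.45780478 0.27392131] [[280.30681061 211.18256057]]
0.63 [278.5, 205.9, 68.2, 72.3] [0.51948857 0.39559981 0.024     ]
clock 7.1 pos [0.5198 0.3892 0.152 ] grip 0.0852 F [-0.3  0.  -0.4]
turn units [-0.01  0.   -0.04] shift units after turn [0.07 0.05 5.2 ]
```

View pics/w2.png

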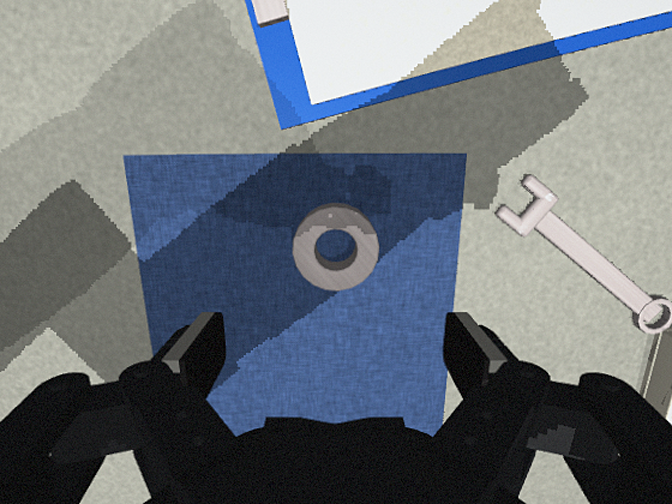

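```bash
python3 -m handwheel '[{"dx":0.12,"dy":0.02,"dz":0.5,"ax":0,"ay":0,"az":0},{"dx":0,"dy":0,"dz":0.8,"ax":0,"ay":0,"az":0},{"dx":0,"dy":0,"dz":0.8,"ax":0,"ay":0,"az":0},{"dx":0,"dy":0,"dz":0.8,"ax":0,"ay":0,"az":0},{"dx":0,"dy":0,"dz":0.8,"ax":0,"ay":0,"az":0},{"dx":0,"dy":0,"dz":0.6,"ax":0,"ay":0,"az":0},{"dx":0,"dy":0,"dz":0.5,"ax":0,"ay":0,"az":0},{"dx":0,"dy":0,"dz":0.4,"ax":0,"ay":0,"az":0},{"dx":0,"dy":0,"dz":0,"ax":0,"ay":0,"az":0},{"dx":0,"dy":0,"dz":0,"ax":0,"ay":0,"az":0}]'
python3 - <<'E'
from h import *
c=bot.camera("wrist");save(c,"pics/w3.png",s=1.2);o=bot.get_obs();print(o["eef_pos"],o["ft_force"],c["eye"])
for r in bot.trace("large_center",c): print(r["confidence"],r["rect"],atz(c,r["rect"][:2],.024))
E
```

```text
clock: 8.1
eef_pos: [0.5205, 0.3923, 0.0226]
tool_rot: [0.709, 0.705, -0.0, -0.001]
ft_force: [0.4, 0.4, -0.8]
grip_width: 0.0854
[0.52086928 0.39259655 0.02312051] [ 0.55150328 -0.07888855  0.82028569] [0.52112949 0.45861735 0.1453873 ]
0.6 [278.1, 273.1, 138.3, 134.5] [0.52064125 0.39831622 0.024     ]
```

View pics/w3.png

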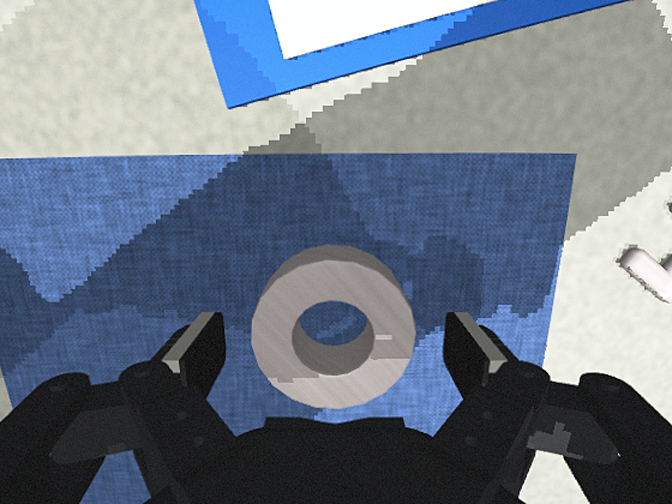

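```bash
python3 -m handwheel '[{"dx":0.05,"dy":0,"dz":0.18,"ax":0,"ay":0,"az":0},{"dx":0,"dy":0,"dz":0,"ax":0,"ay":0,"az":0}]' && python3 -m handwheel '[{"dx":0,"dy":0,"dz":0,"ax":0,"ay":0,"az":0},{"dx":0,"dy":0,"dz":0,"ax":0,"ay":0,"az":0},{"dx":0,"dy":0,"dz":0,"ax":0,"ay":0,"az":0},{"dx":0,"dy":0,"dz":0,"ax":0,"ay":0,"az":0},{"dx":0,"dy":0,"dz":0,"ax":0,"ay":0,"az":0},{"dx":0,"dy":0,"dz":0,"ax":0,"ay":0,"az":0}]' -1
python3 - <<'E'
from h import *
c=bot.camera("wrist");save(c,"pics/w4.png",s=1.2);o=bot.get_obs();print(o["eef_pos"],o["ft_force"],c["eye"])
print(atz(c,(278,280),.024))
E
```

```text
clock: 8.4
eef_pos: [0.5203, 0.3938, 0.0178]
tool_rot: [0.709, 0.705, -0.0, -0.001]
ft_force: [-0.5, -0.4, 0.2]
grip_width: 0.0854
clock: 9.0
eef_pos: [0.5205, 0.3939, 0.0185]
tool_rot: [0.709, 0.705, 0.0, -0.001]
ft_force: [-1.8, -0.3, 5.6]
grip_width: 0.0593
[0.52051987 0.39386391 0.01852111] [-0.80272277 -0.3449995   4.58492849] [0.52103143 0.46014617 0.14137643]
[0.52055052 0.3987198  0.024     ]
```

View pics/w4.png

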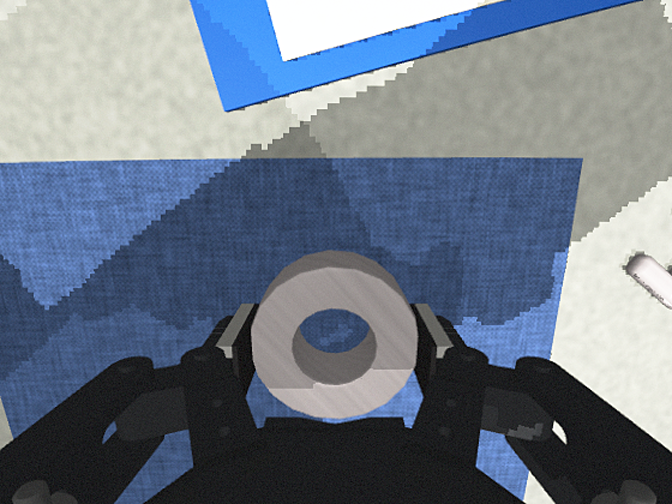

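```bash
python3 -m handwheel '[{"dx":0,"dy":0,"dz":-0.2,"ax":0,"ay":0,"az":0},{"dx":0,"dy":0,"dz":-0.5,"ax":0,"ay":0,"az":0},{"dx":0,"dy":0,"dz":-0.8,"ax":0,"ay":0,"az":0},{"dx":0,"dy":0,"dz":-0.8,"ax":0,"ay":0,"az":0},{"dx":0,"dy":0,"dz":-0.7,"ax":0,"ay":0,"az":0},{"dx":0,"dy":0,"dz":0,"ax":0,"ay":0,"az":0}]'
python3 - <<'E'
from h import *
c=bot.camera("wrist");save(c,"pics/w5.png",s=1.2);o=bot.get_obs();print(o["eef_pos"],o["ft_force"],o["grip_width"],c["eye"])
E
python3 plan.py .558 -.203 .26
```

```text
clock: 9.65
eef_pos: [0.522, 0.3945, 0.0958]
tool_rot: [0.709, 0.705, 0.002, -0.0]
ft_force: [0.6, 1.0, -4.2]
grip_width: 0.0597
[0.52120332 0.39396424 0.0940232 ] [-0.53134875 -0.48821157 -5.31948277] 0.059505163962785476 [0.52205042 0.46053903 0.21882201]
clock 9.7 pos [0.5212 0.394  0.094 ] grip 0.0595 F [-0.5 -0.5 -5.3]
turn units [ 0.01 -0.01 -0.04] shift units after turn [-23.88   1.47  -6.64]
```

View pics/w5.png

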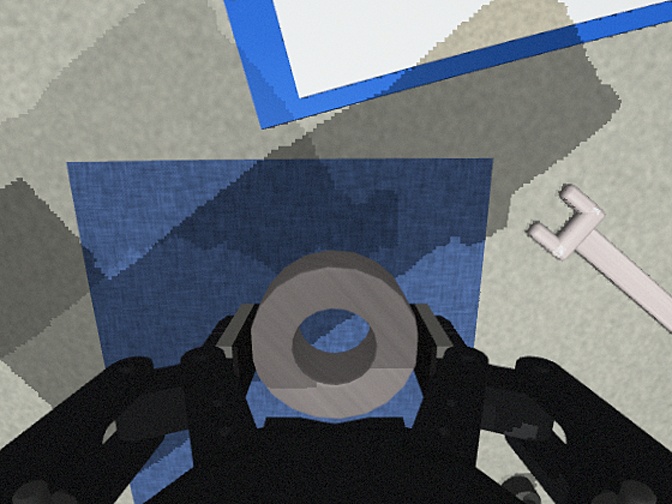

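```bash
python3 - <<'E'
from h import *
c=bot.camera("wrist");o=bot.get_obs();p=np.array(o["eef_pos"]);im=c["img"][:,:,::-1].copy();im=cv2.resize(im,None,fx=2,fy=2)
a=np.linspace(0,2*np.pi,200)
for off,col in((0,(0,0,255)),(.004,(0,255,0))):
  for r,dz in((.031,.006),(.015,.006),(.015,-.018)):
    q=proj(c,np.c_[p[0]+r*np.cos(a),p[1]+off+r*np.sin(a),np.full(200,p[2]+dz)])
    cv2.polylines(im,[np.int32(q*2*8)],True,col,1,shift=3)
cv2.imwrite("pics/ov.png",im[350:750,300:820])
E
```

```text
(no output)
```

View pics/ov.png

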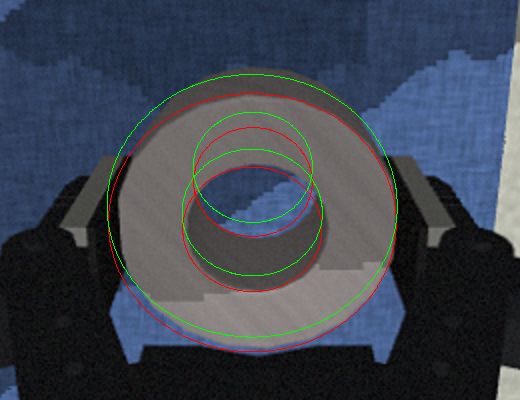

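```bash
python3 -m handwheel '[{"dx":-0.6,"dy":0.06,"dz":-0.7,"ax":0,"ay":0,"az":0},{"dx":-1,"dy":0.06,"dz":-0.7,"ax":0,"ay":0,"az":0},{"dx":-1,"dy":0.06,"dz":-0.7,"ax":0,"ay":0,"az":0},{"dx":-1,"dy":0.06,"dz":-0.7,"ax":0,"ay":0,"az":0},{"dx":-1,"dy":0.06,"dz":-0.7,"ax":0,"ay":0,"az":0},{"dx":-1,"dy":0.06,"dz":-0.7,"ax":0,"ay":0,"az":0},{"dx":-1,"dy":0.06,"dz":-0.7,"ax":0,"ay":0,"az":0},{"dx":-1,"dy":0.06,"dz":-0.7,"ax":0,"ay":0,"az":0},{"dx":-1,"dy":0.06,"dz":-0.7,"ax":0,"ay":0,"az":0},{"dx":-1,"dy":0.06,"dz":-0.4,"ax":0,"ay":0,"az":0},{"dx":-1,"dy":0.06,"dz":0,"ax":0,"ay":0,"az":0},{"dx":-1,"dy":0.06,"dz":0,"ax":0,"ay":0,"az":0}]'; python3 plan.py .558 -.203 .26
```

```text
clock: 10.95
eef_pos: [0.5362, 0.1014, 0.2603]
tool_rot: [0.709, 0.705, -0.001, -0.001]
ft_force: [-0.6, 0.1, -5.1]
grip_width: 0.0596
clock 10.95 pos [0.5362 0.1014 0.2603] grip 0.0596 F [-0.6  0.1 -5.1]
turn units [-0.01  0.   -0.04] shift units after turn [-1.218e+01  8.700e-01  1.000e-02]
```

```bash
python3 -m handwheel '[{"dx":-1,"dy":0.07,"dz":0,"ax":0,"ay":0,"az":0},{"dx":-1,"dy":0.07,"dz":0,"ax":0,"ay":0,"az":0},{"dx":-1,"dy":0.07,"dz":0,"ax":0,"ay":0,"az":0},{"dx":-1,"dy":0.07,"dz":0,"ax":0,"ay":0,"az":0},{"dx":-1,"dy":0.07,"dz":0,"ax":0,"ay":0,"az":0},{"dx":-1,"dy":0.07,"dz":0,"ax":0,"ay":0,"az":0},{"dx":-1,"dy":0.07,"dz":0,"ax":0,"ay":0,"az":0},{"dx":-1,"dy":0.07,"dz":0,"ax":0,"ay":0,"az":0},{"dx":-1,"dy":0.07,"dz":0,"ax":0,"ay":0,"az":0},{"dx":-1,"dy":0.07,"dz":0,"ax":0,"ay":0,"az":0},{"dx":-1,"dy":0.07,"dz":0,"ax":0,"ay":0,"az":0},{"dx":-0.7,"dy":0.07,"dz":0,"ax":0,"ay":0,"az":0}]'; python3 -m handwheel '[{"dx":-0.4,"dy":0,"dz":0,"ax":0,"ay":0,"az":0},{"dx":0,"dy":0,"dz":0,"ax":0,"ay":0,"az":0}]';python3 - <<'E'
from h import *
for n in("wrist","scene"):
  c=bot.camera(n);save(c,f"pics/{n}6.png",s=1.2)
  if n=="wrist": print(proj(c,[[.558,-.203,.2],[.558,-.203,.14]])*1.2)
  else: save(c,"pics/s6c.png",(120,180,260,320),4)
E
python3 plan.py .558 -.203 .26
```

```text
clock: 12.15
eef_pos: [0.5549, -0.1913, 0.2593]
tool_rot: [0.71, 0.704, -0.001, -0.001]
ft_force: [-0.6, 0.6, -5.6]
grip_width: 0.0591
clock: 12.35
eef_pos: [0.5555, -0.2005, 0.2595]
tool_rot: [0.71, 0.704, -0.0, -0.001]
ft_force: [0.6, -0.2, -5.3]
grip_width: 0.0597
[[338.65932143 290.31581611]
 [337.73596518 259.2388378 ]]
clock 12.45 pos [ 0.5558 -0.1987  0.2598] grip 0.0593 F [ 0.  -0.1 -4.6]
turn units [-0.01 -0.01 -0.04] shift units after turn [-0.17  0.09 -0.01]
```

View pics/wrist6.png

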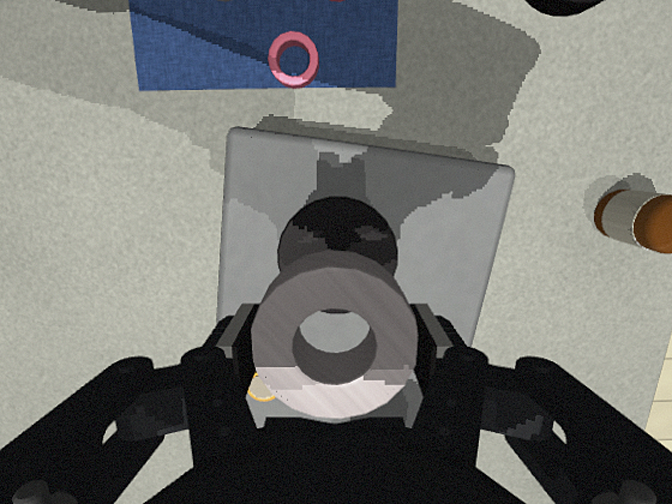

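View pics/s6c.png

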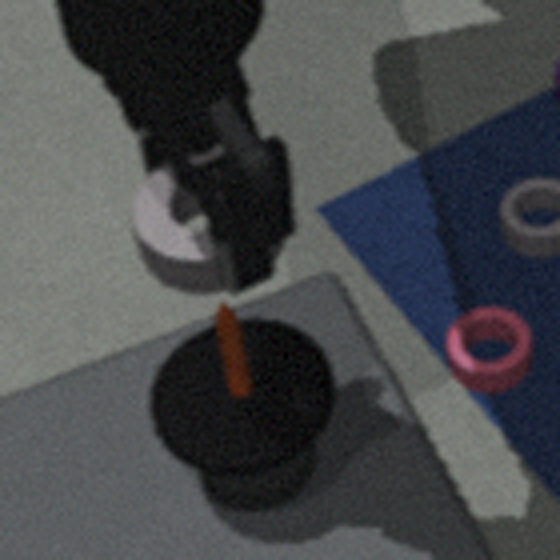

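```bash
python3 - <<'E'
from h import *
c=bot.camera("wrist");im=cv2.resize(c["img"][:,:,::-1],None,fx=3,fy=3,interpolation=cv2.INTER_CUBIC)
a=np.linspace(0,2*np.pi,200)
for (x,y),col in(((.558,-.203),(0,0,255)),((.558,-.199),(0,255,0))):
    q=proj(c,np.c_[x+.042*np.cos(a),y+.042*np.sin(a),np.full(200,.14)])
    cv2.polylines(im,[np.int32(q*3*8)],True,col,1,shift=3)
cv2.imwrite("pics/ov2.png",im[450:900,600:1100])
E
```

```text
(no output)
```

View pics/ov2.png

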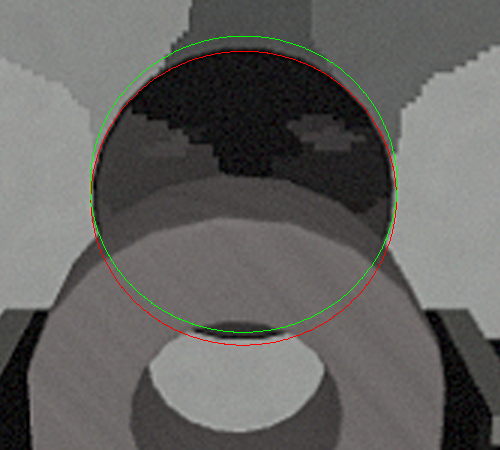

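```bash
python3 -m handwheel '[{"dx":-0.18,"dy":0.08,"dz":0,"ax":0,"ay":0,"az":0},{"dx":0,"dy":0,"dz":0.5,"ax":0,"ay":0,"az":0},{"dx":0,"dy":0,"dz":0.6,"ax":0,"ay":0,"az":0},{"dx":0,"dy":0,"dz":0.6,"ax":0,"ay":0,"az":0},{"dx":0,"dy":0,"dz":0.3,"ax":0,"ay":0,"az":0},{"dx":0,"dy":0,"dz":0,"ax":0,"ay":0,"az":0}]'; python3 - <<'E'
from h import *
c=bot.camera("wrist");save(c,"pics/w7.png",s=1.2)
c=bot.camera("scene");save(c,"pics/s7c.png",(120,180,260,320),4)
E
python3 plan.py .5575 -.2035 .1585
```

```text
clock: 13.1
eef_pos: [0.5573, -0.2031, 0.2087]
tool_rot: [0.709, 0.705, -0.001, -0.002]
ft_force: [-0.5, -0.7, -5.7]
grip_width: 0.0591
clock 13.2 pos [ 0.5583 -0.2036  0.2105] grip 0.0595 F [ 0.3 -0.1 -5.9]
turn units [-0.   -0.   -0.04] shift units after turn [ 0.   -0.03  2.08]
```

View pics/w7.png

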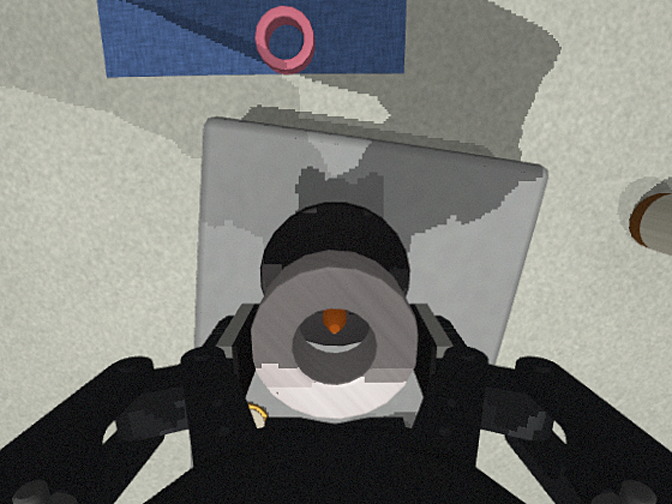

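View pics/s7c.png

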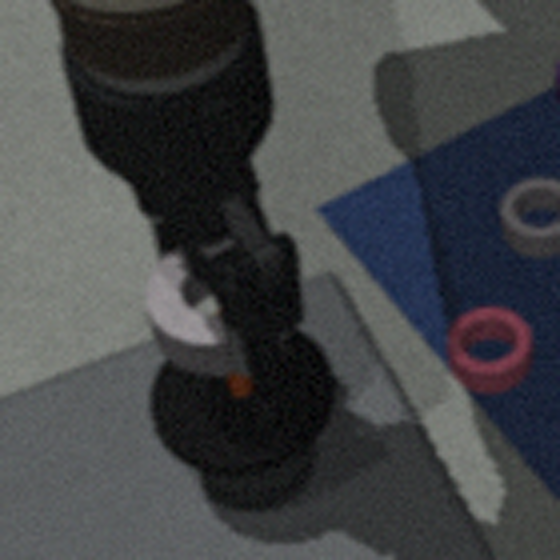

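```bash
python3 -m handwheel '[{"dx":0,"dy":0,"dz":0.4,"ax":0,"ay":0,"az":0},{"dx":0,"dy":0,"dz":0.5,"ax":0,"ay":0,"az":0},{"dx":0,"dy":0,"dz":0.5,"ax":0,"ay":0,"az":0},{"dx":0,"dy":0,"dz":0.3,"ax":0,"ay":0,"az":0},{"dx":0,"dy":0,"dz":0.15,"ax":0,"ay":0,"az":0},{"dx":0,"dy":0,"dz":0,"ax":0,"ay":0,"az":0},{"dx":0,"dy":0,"dz":0,"ax":0,"ay":0,"az":0}]'; python3 plan.py .5575 -.2035 .1585
```

```text
clock: 13.9
eef_pos: [0.5581, -0.2039, 0.164]
tool_rot: [0.709, 0.705, -0.0, -0.0]
ft_force: [0.6, 0.7, -5.2]
grip_width: 0.0594
clock 13.9 pos [ 0.5581 -0.2039  0.164 ] grip 0.0594 F [ 0.6  0.7 -5.2]
turn units [-0.   -0.   -0.04] shift units after turn [ 0.02 -0.03  0.22]
```

```bash
python3 -m handwheel '[{"dx":0,"dy":0,"dz":0.1,"ax":0,"ay":0,"az":0},{"dx":0,"dy":0,"dz":0.06,"ax":0,"ay":0,"az":0},{"dx":0,"dy":0,"dz":0,"ax":0,"ay":0,"az":0},{"dx":0,"dy":0,"dz":0,"ax":0,"ay":0,"az":0}]'; python3 -m handwheel '[{"dx":0,"dy":0,"dz":0.04,"ax":0,"ay":0,"az":0},{"dx":0,"dy":0,"dz":0,"ax":0,"ay":0,"az":0}]'
python3 - <<'E'
from h import *
c=bot.camera("wrist");save(c,"pics/w8.png",s=1.2)
E
```

```text
clock: 14.3
eef_pos: [0.5579, -0.2038, 0.1598]
tool_rot: [0.709, 0.705, -0.0, -0.001]
ft_force: [0.2, -0.1, -4.4]
grip_width: 0.0597
clock: 14.5
eef_pos: [0.5578, -0.2038, 0.1586]
tool_rot: [0.709, 0.705, -0.0, -0.001]
ft_force: [-0.4, 0.8, -5.7]
grip_width: 0.0591
```

View pics/w8.png

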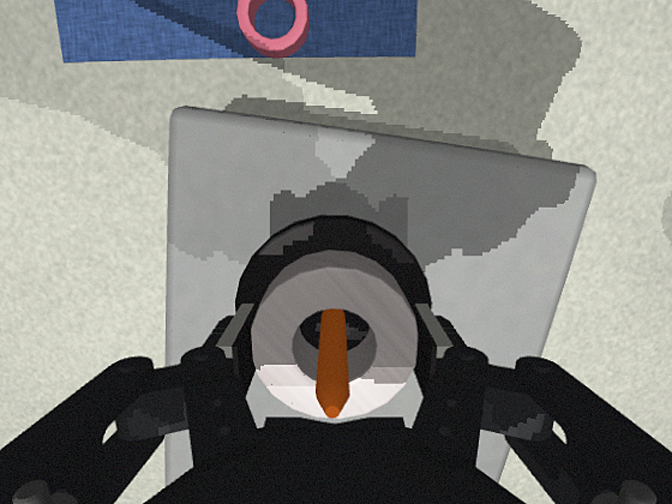

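```bash
python3 -m handwheel '[{"dx":0,"dy":0,"dz":0.04,"ax":0,"ay":0,"az":0},{"dx":0,"dy":0,"dz":0,"ax":0,"ay":0,"az":0}]';python3 -m handwheel '[{"dx":0,"dy":0,"dz":0.04,"ax":0,"ay":0,"az":0},{"dx":0,"dy":0,"dz":0,"ax":0,"ay":0,"az":0}]'
```

```text
clock: 14.75
eef_pos: [0.5579, -0.2038, 0.1585]
tool_rot: [0.709, 0.705, -0.0, -0.0]
ft_force: [-2.6, 1.6, 0.1]
grip_width: 0.0595
clock: 14.95
eef_pos: [0.5579, -0.2038, 0.1585]
tool_rot: [0.709, 0.705, 0.0, 0.0]
ft_force: [-3.3, 1.7, 6.0]
grip_width: 0.0591
```

```bash
python3 -m handwheel '[{"dx":0,"dy":0,"dz":-0.02,"ax":0,"ay":0,"az":0},{"dx":0,"dy":0,"dz":0,"ax":0,"ay":0,"az":0},{"dx":0,"dy":0,"dz":0,"ax":0,"ay":0,"az":0},{"dx":0,"dy":0,"dz":0,"ax":0,"ay":0,"az":0},{"dx":0,"dy":0,"dz":0,"ax":0,"ay":0,"az":0},{"dx":0,"dy":0,"dz":0,"ax":0,"ay":0,"az":0}]' 1
python3 - <<'E'
from h import *
c=bot.camera("wrist");save(c,"pics/w9.png",s=1.2);o=bot.get_obs();p=o["eef_pos"];a=np.linspace(0,2*np.pi,200)
E
```

```text
clock: 15.55
eef_pos: [0.5579, -0.2038, 0.1571]
tool_rot: [0.709, 0.705, -0.0, -0.001]
ft_force: [-0.5, -0.2, 0.4]
grip_width: 0.0859
```

View pics/w9.png

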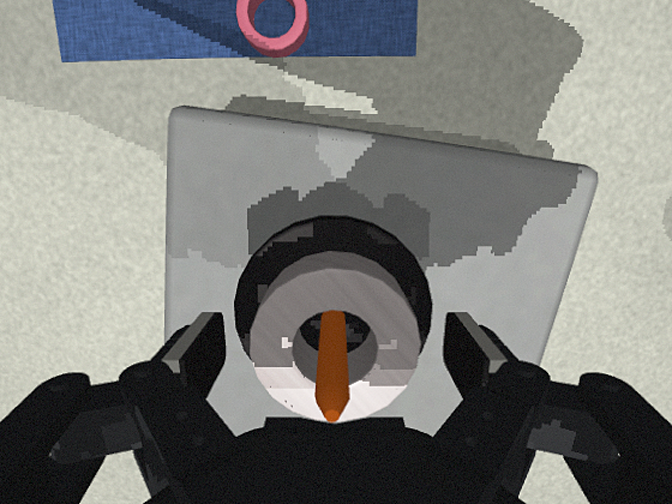

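```bash
python3 -m handwheel '[{"dx":0,"dy":0,"dz":-0.3,"ax":0,"ay":0,"az":0},{"dx":0,"dy":0,"dz":-0.7,"ax":0,"ay":0,"az":0},{"dx":0,"dy":0,"dz":-1,"ax":0,"ay":0,"az":0},{"dx":0,"dy":0,"dz":-1,"ax":0,"ay":0,"az":0},{"dx":0,"dy":0,"dz":-1,"ax":0,"ay":0,"az":0},{"dx":0,"dy":0,"dz":0,"ax":0,"ay":0,"az":0}]'
python3 - <<'E'
from h import *
c=bot.camera("wrist");im=cv2.resize(c["img"][:,:,::-1],None,fx=2,fy=2,interpolation=cv2.INTER_CUBIC)
a=np.linspace(0,2*np.pi,200)
q=proj(c,np.c_[.5585+.0297*np.cos(a),-.203+.0297*np.sin(a),np.full(200,.164)])
cv2.polylines(im,[np.int32(q*2*8)],True,(0,0,255),1,shift=3)
cv2.imwrite("pics/ov3.png",im[250:840,280:840])
c=bot.camera("scene");save(c,"pics/s9.png",(100,180,300,330),4)
E
python3 plan.py .457 .027 .1
```

```text
clock: 16.2
eef_pos: [0.56, -0.2045, 0.2622]
tool_rot: [0.709, 0.705, 0.002, 0.003]
ft_force: [-0.1, -0.3, 0.8]
grip_width: 0.0852
clock 16.3 pos [ 0.5584 -0.204   0.258 ] grip 0.0855 F [ 1.1  0.4 -0.9]
turn units [ 0.    0.   -0.04] shift units after turn [ 9.24 -4.05  6.32]
```

View pics/ov3.png

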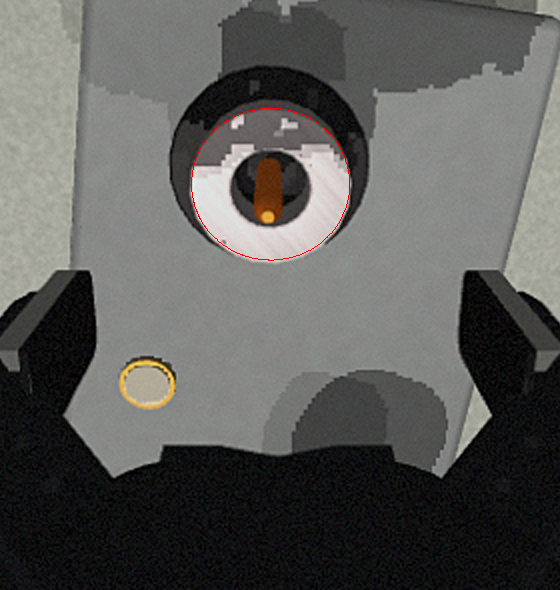

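View pics/s9.png

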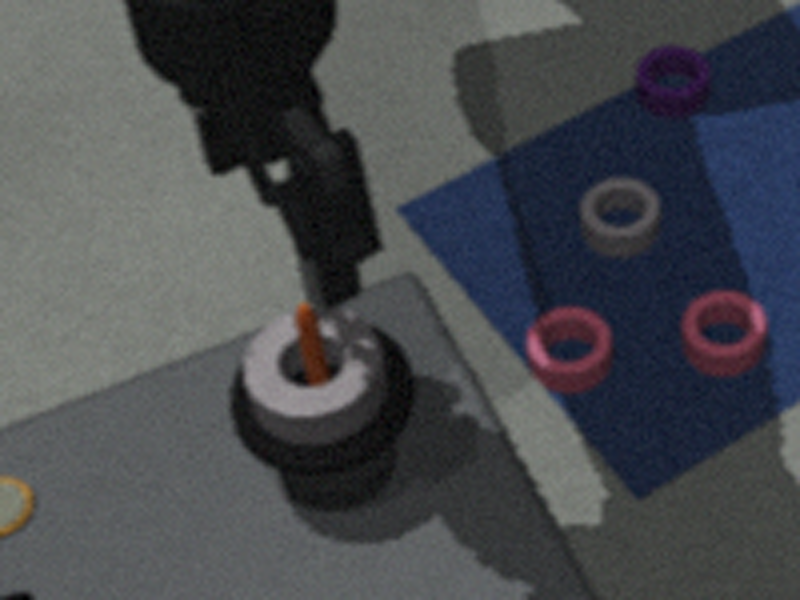

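```bash
python3 -m handwheel '[{"dx":0.6,"dy":-0.25,"dz":0,"ax":0,"ay":0,"az":0},{"dx":0.9,"dy":-0.4,"dz":0,"ax":0,"ay":0,"az":0},{"dx":0.9,"dy":-0.4,"dz":0,"ax":0,"ay":0,"az":0},{"dx":0.9,"dy":-0.4,"dz":0,"ax":0,"ay":0,"az":0},{"dx":0.9,"dy":-0.4,"dz":0.3,"ax":0,"ay":0,"az":0},{"dx":0.9,"dy":-0.4,"dz":0.8,"ax":0,"ay":0,"az":0},{"dx":0.9,"dy":-0.4,"dz":0.8,"ax":0,"ay":0,"az":0},{"dx":0.9,"dy":-0.4,"dz":0.8,"ax":0,"ay":0,"az":0},{"dx":0.9,"dy":-0.4,"dz":0.8,"ax":0,"ay":0,"az":0},{"dx":0.9,"dy":-0.4,"dz":0.8,"ax":0,"ay":0,"az":0},{"dx":0.5,"dy":-0.2,"dz":0.8,"ax":0,"ay":0,"az":0},{"dx":0,"dy":0,"dz":0.5,"ax":0,"ay":0,"az":0}]' ; python3 -m handwheel '[{"dx":0,"dy":0,"dz":0,"ax":0,"ay":0,"az":0}]'
python3 - <<'E'
from h import *
c=bot.camera("wrist");im=cv2.resize(c["img"][:,:,::-1],None,fx=1.4,fy=1.4,interpolation=cv2.INTER_CUBIC)
a=np.linspace(0,2*np.pi,200)
for r in(.023,.015):
  q=proj(c,np.c_[.457+r*np.cos(a),.027+r*np.sin(a),np.full(200,.02)])
  cv2.polylines(im,[np.int32(q*1.4*8)],True,(0,0,255),1,shift=3)
print(q.mean(0)*1.4)
print((proj(c,[[.467,.027,.02],[.457,.037,.02]])-proj(c,[[.457,.027,.02]]))*1.4)
cv2.imwrite("pics/ov4.png",im)
E
python3 plan.py .457 .027 .019
```

```text
clock: 17.5
eef_pos: [0.4549, 0.0282, 0.1147]
tool_rot: [0.708, 0.706, -0.002, -0.003]
ft_force: [-0.9, -0.0, -0.6]
grip_width: 0.0856
clock: 17.6
eef_pos: [0.455, 0.0272, 0.1146]
tool_rot: [0.709, 0.705, -0.003, -0.003]
ft_force: [0.3, -0.6, 0.3]
grip_width: 0.0852
[394.62017197 310.63257393]
[[ 18.88051668  -0.0402881 ]
 [ -0.02770721 -18.26678971]]
clock 17.65 pos [0.4562 0.0269 0.1159] grip 0.0851 F [0.8 0.1 0.6]
turn units [-0.04 -0.   -0.04] shift units after turn [0.   0.03 3.88]
```

View pics/ov4.png

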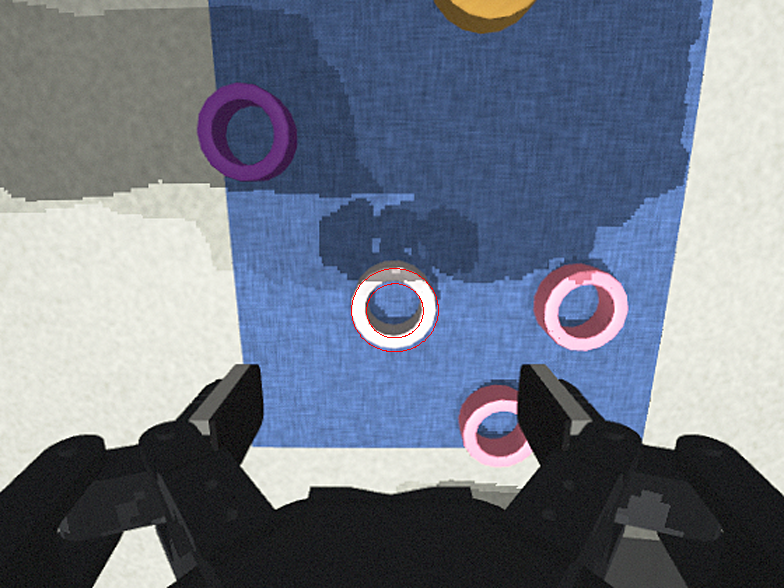

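```bash
python3 -m handwheel '[{"dx":0,"dy":0.05,"dz":0.5,"ax":0,"ay":0,"az":0},{"dx":0,"dy":0,"dz":0.8,"ax":0,"ay":0,"az":0},{"dx":0,"dy":0,"dz":0.8,"ax":0,"ay":0,"az":0},{"dx":0,"dy":0,"dz":0.6,"ax":0,"ay":0,"az":0},{"dx":0,"dy":0,"dz":0.5,"ax":0,"ay":0,"az":0},{"dx":0,"dy":0,"dz":0.4,"ax":0,"ay":0,"az":0},{"dx":0,"dy":0,"dz":0,"ax":0,"ay":0,"az":0},{"dx":0,"dy":0,"dz":0,"ax":0,"ay":0,"az":0}]'; python3 plan.py .457 .027 .019
```

```text
clock: 18.45
eef_pos: [0.4595, 0.0267, 0.0278]
tool_rot: [0.709, 0.705, -0.0, -0.0]
ft_force: [0.0, -0.8, 0.0]
grip_width: 0.0851
clock 18.45 pos [0.4595 0.0267 0.0278] grip 0.0851 F [ 0.  -0.8  0. ]
turn units [-0.01 -0.   -0.04] shift units after turn [ 0.01 -0.1   0.35]
```

```bash
python3 -m handwheel '[{"dx":0,"dy":-0.06,"dz":0.35,"ax":0,"ay":0,"az":0},{"dx":0,"dy":0,"dz":0,"ax":0,"ay":0,"az":0}]'; python3 -m handwheel '[{"dx":0,"dy":0,"dz":0,"ax":0,"ay":0,"az":0},{"dx":0,"dy":0,"dz":0,"ax":0,"ay":0,"az":0},{"dx":0,"dy":0,"dz":0,"ax":0,"ay":0,"az":0},{"dx":0,"dy":0,"dz":0,"ax":0,"ay":0,"az":0},{"dx":0,"dy":0,"dz":0,"ax":0,"ay":0,"az":0},{"dx":0,"dy":0,"dz":0,"ax":0,"ay":0,"az":0},{"dx":0,"dy":0,"dz":0,"ax":0,"ay":0,"az":0},{"dx":0,"dy":0,"dz":0,"ax":0,"ay":0,"az":0}]' -1; python3 -m handwheel '[{"dx":0,"dy":0,"dz":-0.2,"ax":0,"ay":0,"az":0},{"dx":0,"dy":0,"dz":-0.6,"ax":0,"ay":0,"az":0},{"dx":0,"dy":0,"dz":-0.8,"ax":0,"ay":0,"az":0},{"dx":0,"dy":0,"dz":-0.8,"ax":0,"ay":0,"az":0},{"dx":0,"dy":0,"dz":0,"ax":0,"ay":0,"az":0}]'
python3 - <<'E'
from h import *
c=bot.camera("wrist");o=bot.get_obs();p=o["eef_pos"];im=cv2.resize(c["img"][:,:,::-1],None,fx=2,fy=2,interpolation=cv2.INTER_CUBIC)
a=np.linspace(0,2*np.pi,200)
for r,dz in((.023,.001),(.015,.001)):
  q=proj(c,np.c_[p[0]+r*np.cos(a),p[1]+r*np.sin(a),np.full(200,p[2]+dz)])
  cv2.polylines(im,[np.int32(q*2*8)],True,(0,0,255),1,shift=3)
cv2.imwrite("pics/ov5.png",im[350:840,280:840])
E
python3 plan.py .558 -.203 .27
```

```text
clock: 18.65
eef_pos: [0.4571, 0.0269, 0.0183]
tool_rot: [0.709, 0.705, -0.001, -0.001]
ft_force: [-1.2, -0.4, -0.3]
grip_width: 0.0858
clock: 19.45
eef_pos: [0.4578, 0.0269, 0.0194]
tool_rot: [0.709, 0.705, 0.0, -0.0]
ft_force: [-1.1, -0.0, 4.8]
grip_width: 0.0436
clock: 19.95
eef_pos: [0.4599, 0.027, 0.0811]
tool_rot: [0.709, 0.705, 0.002, 0.001]
ft_force: [0.6, 1.1, -1.9]
grip_width: 0.044
clock 20.0 pos [0.4589 0.027  0.0797] grip 0.0437 F [ 0.4 -0.1 -2. ]
turn units [ 0.01 -0.   -0.04] shift units after turn [-9.2   3.96 -7.61]
```

View pics/ov5.png

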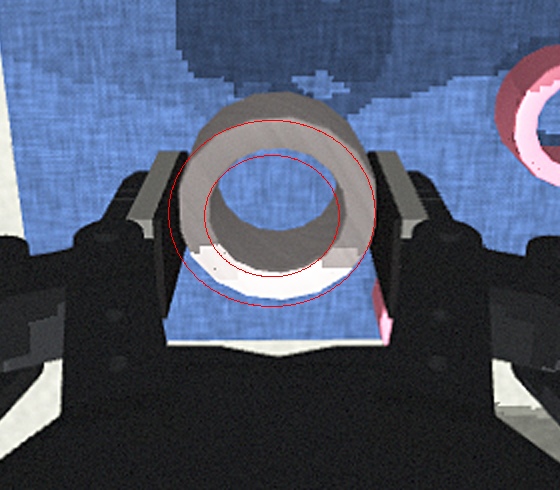

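```bash
python3 -m handwheel '[{"dx":-0.3,"dy":0.1,"dz":-0.8,"ax":0,"ay":0,"az":0},{"dx":-0.4,"dy":0.2,"dz":-1,"ax":0,"ay":0,"az":0},{"dx":-0.7,"dy":0.3,"dz":-1,"ax":0,"ay":0,"az":0},{"dx":-0.9,"dy":0.4,"dz":-1,"ax":0,"ay":0,"az":0},{"dx":-0.9,"dy":0.4,"dz":-1,"ax":0,"ay":0,"az":0},{"dx":-0.9,"dy":0.4,"dz":-1,"ax":0,"ay":0,"az":0},{"dx":-0.9,"dy":0.4,"dz":-0.8,"ax":0,"ay":0,"az":0},{"dx":-0.9,"dy":0.4,"dz":-0.4,"ax":0,"ay":0,"az":0},{"dx":-0.9,"dy":0.4,"dz":0,"ax":0,"ay":0,"az":0},{"dx":-0.9,"dy":0.4,"dz":0,"ax":0,"ay":0,"az":0},{"dx":-0.9,"dy":0.3,"dz":0,"ax":0,"ay":0,"az":0},{"dx":-0.6,"dy":0.24,"dz":0,"ax":0,"ay":0,"az":0}]';python3 -m handwheel '[{"dx":0,"dy":0,"dz":0,"ax":0,"ay":0,"az":0},{"dx":0,"dy":0,"dz":0,"ax":0,"ay":0,"az":0}]'; python3 plan.py .5575 -.204 .215
```

```text
clock: 21.2
eef_pos: [0.5548, -0.2052, 0.2511]
tool_rot: [0.71, 0.705, -0.001, -0.002]
ft_force: [0.7, 0.0, -2.2]
grip_width: 0.0436
clock: 21.4
eef_pos: [0.5544, -0.2036, 0.2516]
tool_rot: [0.709, 0.705, -0.001, -0.002]
ft_force: [0.3, 0.1, -1.7]
grip_width: 0.0431
clock 21.4 pos [ 0.5544 -0.2036  0.2516] grip 0.0431 F [ 0.3  0.1 -1.7]
turn units [-0.03 -0.01 -0.04] shift units after turn [-0.02  0.12  1.46]
```

```bash
python3 -m handwheel '[{"dx":-0.02,"dy":0.12,"dz":0,"ax":0,"ay":0,"az":0},{"dx":0,"dy":0,"dz":0.5,"ax":0,"ay":0,"az":0},{"dx":0,"dy":0,"dz":0.5,"ax":0,"ay":0,"az":0},{"dx":0,"dy":0,"dz":0.4,"ax":0,"ay":0,"az":0},{"dx":0,"dy":0,"dz":0,"ax":0,"ay":0,"az":0}]'; python3 - <<'E'
from h import *
c=bot.camera("wrist");save(c,"pics/w10.png",(120,150,440,420),2)
c=bot.camera("scene");save(c,"pics/s10c.png",(120,180,260,320),4)
E
python3 plan.py .5575 -.204 .1825
```

```text
clock: 21.9
eef_pos: [0.5567, -0.2034, 0.2162]
tool_rot: [0.709, 0.705, -0.001, -0.003]
ft_force: [-0.4, -0.4, -1.0]
grip_width: 0.0437
clock 22.0 pos [ 0.5577 -0.204   0.2182] grip 0.0434 F [ 0.1 -1.3 -1.6]
turn units [-0.01 -0.01 -0.04] shift units after turn [-0.   -0.01  1.43]
```

View pics/w10.png

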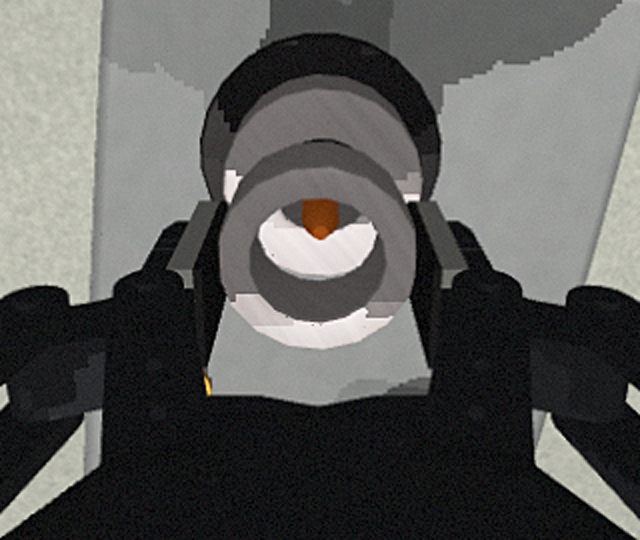

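View pics/s10c.png

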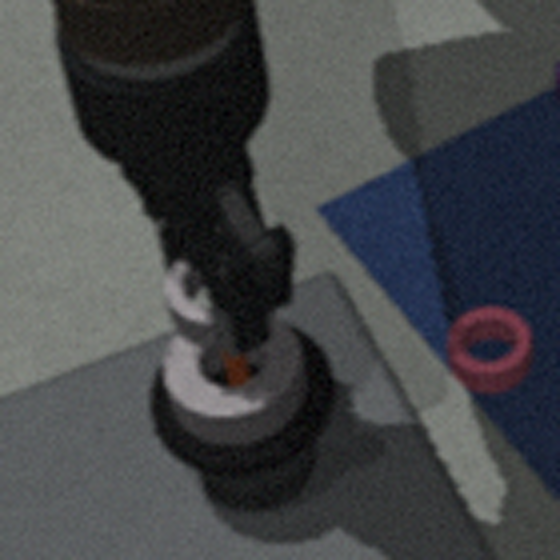

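```bash
python3 -m handwheel '[{"dx":0,"dy":0,"dz":0.4,"ax":0,"ay":0,"az":0},{"dx":0,"dy":0,"dz":0.4,"ax":0,"ay":0,"az":0},{"dx":0,"dy":0,"dz":0.2,"ax":0,"ay":0,"az":0},{"dx":0,"dy":0,"dz":0.1,"ax":0,"ay":0,"az":0},{"dx":0,"dy":0,"dz":0,"ax":0,"ay":0,"az":0},{"dx":0,"dy":0,"dz":0,"ax":0,"ay":0,"az":0}]'; python3 -m handwheel '[{"dx":0,"dy":0,"dz":0.04,"ax":0,"ay":0,"az":0},{"dx":0,"dy":0,"dz":0,"ax":0,"ay":0,"az":0}]'
```

```text
clock: 22.6
eef_pos: [0.5581, -0.2043, 0.1911]
tool_rot: [0.709, 0.705, -0.0, -0.0]
ft_force: [-0.1, 0.1, -2.1]
grip_width: 0.044
clock: 22.8
eef_pos: [0.5581, -0.2044, 0.1902]
tool_rot: [0.709, 0.705, -0.0, -0.0]
ft_force: [0.6, 0.8, -1.5]
grip_width: 0.0438
```

```bash
python3 -m handwheel '[{"dx":0,"dy":0,"dz":0.1,"ax":0,"ay":0,"az":0},{"dx":0,"dy":0,"dz":0.06,"ax":0,"ay":0,"az":0},{"dx":0,"dy":0,"dz":0.04,"ax":0,"ay":0,"az":0},{"dx":0,"dy":0,"dz":0,"ax":0,"ay":0,"az":0},{"dx":0,"dy":0,"dz":0,"ax":0,"ay":0,"az":0}]'; python3 -m handwheel '[{"dx":0,"dy":0,"dz":0.04,"ax":0,"ay":0,"az":0},{"dx":0,"dy":0,"dz":0,"ax":0,"ay":0,"az":0}]'
```

```text
clock: 23.3
eef_pos: [0.5579, -0.2043, 0.1849]
tool_rot: [0.709, 0.705, -0.0, -0.001]
ft_force: [-0.5, -1.1, -1.7]
grip_width: 0.0437
clock: 23.5
eef_pos: [0.5579, -0.2043, 0.1839]
tool_rot: [0.709, 0.705, -0.0, -0.001]
ft_force: [0.9, 0.3, -0.7]
grip_width: 0.0434
```

```bash
python3 -m handwheel '[{"dx":0,"dy":0,"dz":0.04,"ax":0,"ay":0,"az":0},{"dx":0,"dy":0,"dz":0,"ax":0,"ay":0,"az":0}]';python3 -m handwheel '[{"dx":0,"dy":0,"dz":0.02,"ax":0,"ay":0,"az":0},{"dx":0,"dy":0,"dz":0,"ax":0,"ay":0,"az":0}]'
```

```text
clock: 23.7
eef_pos: [0.558, -0.2043, 0.1835]
tool_rot: [0.709, 0.705, -0.0, -0.0]
ft_force: [-0.7, 0.6, 1.2]
grip_width: 0.0439
clock: 23.9
eef_pos: [0.558, -0.2043, 0.1835]
tool_rot: [0.709, 0.705, -0.0, -0.0]
ft_force: [-2.2, 1.1, 4.7]
grip_width: 0.0434
```

Seated. Release, then withdraw.

```bash
python3 -m handwheel '[{"dx":0,"dy":0,"dz":0,"ax":0,"ay":0,"az":0},{"dx":0,"dy":0,"dz":0,"ax":0,"ay":0,"az":0},{"dx":0,"dy":0,"dz":0,"ax":0,"ay":0,"az":0},{"dx":0,"dy":0,"dz":0,"ax":0,"ay":0,"az":0},{"dx":0,"dy":0,"dz":0,"ax":0,"ay":0,"az":0},{"dx":0,"dy":0,"dz":0,"ax":0,"ay":0,"az":0},{"dx":0,"dy":0,"dz":0,"ax":0,"ay":0,"az":0}]' 1;  python3 -m handwheel '[{"dx":0,"dy":0,"dz":-0.3,"ax":0,"ay":0,"az":0},{"dx":0,"dy":0,"dz":-0.7,"ax":0,"ay":0,"az":0},{"dx":0,"dy":0,"dz":-0.9,"ax":0,"ay":0,"az":0},{"dx":0,"dy":0,"dz":-0.9,"ax":0,"ay":0,"az":0},{"dx":0,"dy":0,"dz":-0.7,"ax":0,"ay":0,"az":0},{"dx":0,"dy":0,"dz":0,"ax":0,"ay":0,"az":0},{"dx":0,"dy":0,"dz":0,"ax":0,"ay":0,"az":0}]'
python3 - <<'E'
from h import *
c=bot.camera("wrist");im=cv2.resize(c["img"][:,:,::-1],None,fx=2,fy=2,interpolation=cv2.INTER_CUBIC)
a=np.linspace(0,2*np.pi,200)
for r,z in((.0297,.164),(.022,.184)):
  q=proj(c,np.c_[.5585+r*np.cos(a),-.203+r*np.sin(a),np.full(200,z)])
  cv2.polylines(im,[np.int32(q*2*8)],True,(0,0,255),1,shift=3)
cv2.imwrite("pics/ov6.png",im[250:840,280:840])
c=bot.camera("scene");save(c,"pics/s11.png",(100,180,300,330),4)
for r in bot.trace("brass_ring_center",c): print(r["confidence"],r["rect"])
E
```

```text
clock: 24.6
eef_pos: [0.5579, -0.2043, 0.1824]
tool_rot: [0.709, 0.705, -0.0, -0.001]
ft_force: [-0.1, -0.3, 0.6]
grip_width: 0.0854
clock: 25.3
eef_pos: [0.5582, -0.2044, 0.2702]
tool_rot: [0.709, 0.705, -0.0, -0.0]
ft_force: [-0.3, -0.7, 0.2]
grip_width: 0.0852
0.58 [321.9, 216.8, 25.4, 25.4]
```

View pics/ov6.png

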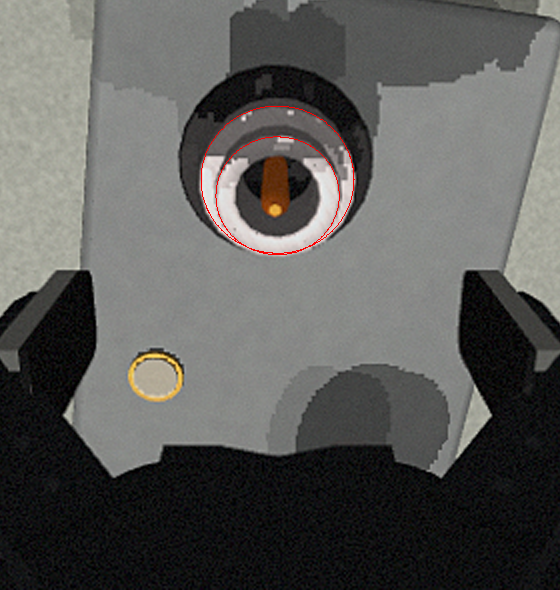

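View pics/s11.png

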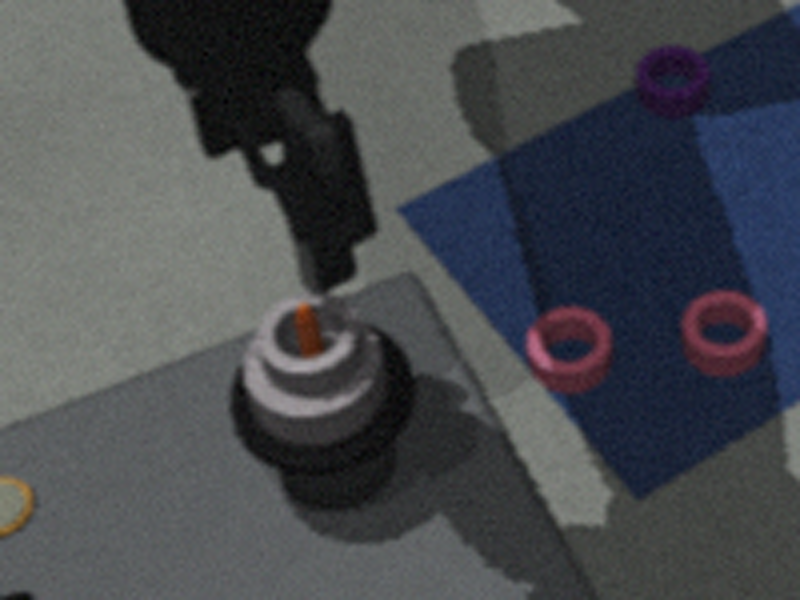

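Both rings are flat, concentric and clear of the gripper, and the brass ring is at the same pixel (322, 216.5). I'm handing the job in.

```bash
python3 -c "
from workcell import bot
print(bot.job_done())"
```

```text
the job is handed in; nothing more can be done
None
```

I threaded the large steel ring over the spindle onto the platter and let go. Then I set the small steel ring (not a pink or purple one) on top of it. Each was lowered until the wrist force showed contact before I released it. I handed in with the robot's clock at about 25.4 s of the 58 s; no verdict was given.

**Last checks:** In the wrist overlay both rings match circles centred on the spindle axis to about 1 mm. The scene picture shows both lying flat. The gripper is open about 87 mm above the release height with close to zero wrist force. The brass ring is at its starting pixel in the scene picture, within about 1 px.

**What went wrong or disagreed:**
- **Joint limit:** My first gripper heading ran the last joint to its range limit on the way to the large ring, so the tool tilted. I turned it 90°, and it caused nothing further.
- **Grip widths:** The fingers read 59 mm on the large ring and 44 mm on the small one, against 62 and 46 mm stated. Both outlines also looked slightly smaller than stated, and both grips held.
- **Camera positions:** The two fixed cameras disagreed by 3 to 8 mm. I settled each position with the wrist camera before lowering.

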